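Rack the stage shafts chamfer first, by feel

ROBOT

A 6-joint arm with a two-finger parallel gripper is mounted at the origin on the work surface. World frame = base frame: x ahead of the robot, y to its left, z up, the work surface at z = 0. Lengths are in m, angles in degrees, forces in N, time in s.
With the tool pointing down it reaches from about 0.4 to 0.825 m from the base axis. Payload 7 kg.
Tool frame: the origin (TCP) lies midway between the tips of the shut fingers; the grasp point (between the pads) lies 19 mm behind it (r.grasp_offset is the distance from the TCP to the grasp point, in m); z points along the fingers, x is the direction in which the jaws open and shut, and the axes are right-handed (so a half turn about z gives the same grasp; the last joint's range is limited). The gripper opens to 88 mm and grips with 3 to 60 N. Pads are 19 mm wide; open, the fingers measure 130 mm over their backs; the gripper's body (78 mm by 193 mm) begins 47 mm behind the grasp point.
Start: joints at [89.444, 20.546, 0.682, 0, -70.136, -16.507], TCP at [0.198, 0.645, 0.227] pointing down, gripper open.
Joint ranges: [-176.03, 176.03], [-82.01, 121.73], [-58.28, 71.71], [-173.87, 95.51], [-174.79, -0.11], [-173.66, 173.66]. Speed limits (degrees/s): [136.94, 136.94, 172.46, 180, 180, 180].

INTERFACE

Orientations are given as [roll, pitch, yaw] about the fixed x, y, z axes, in that order (R = Rz(yaw) Ry(pitch) Rx(roll)).
In Python, from plant import r gives the robot as it stands.
- The arm moves only by the tool step_arm, never from a script. Its argument "deltas" is a list of rows, each a list of 7 numbers: the turn, a rotation vector about the tool's x, y, z in rad, then the shift along the tool's x, y, z in mm, then the opening, from -1 (shut) to 1 (fully open), so that 0 is half open. In form: [[ax, ay, az, x, y, z, grip], ...]. A call has 1 to 10 rows; each row shifts and turns the pose as measured when the row begins, along the tool's axes as they then stand; what a row does not reach is not made up. A row lasts 1/10 s, in which the tool goes at most 50 mm and 8.59 degrees, less where a joint would pass 70% of its speed; a pose out of reach is approached as far as the arm can. A call with a gripper value outside its range is refused whole. The fingers move at their own pace and stop on an object; "squeeze" is the grip in N (left out, the last holds). Time passes only in rows, so rows that do not move let the fingers close. It gives the time, the measured TCP pose, the force and the opening at its end, in the units of the state.
- r.get_state(): the state, without advancing time (a new reading comes with each control period).
- r.capture(name): name is "scene" or "top"; returns the picture (384x512x3 uint8, red, green, blue); there is no depth.
- r.camera_info(name): a dict with "vertical_fov" (degrees; the focal length in pixels is half the picture's height over the tangent of half this angle, whatever the lens; pixels are square), "cx", "cy" (the principal point, pixels), "view" (4x4, takes a point from world to camera coordinates). Camera axes: x right, y down, z forward; pixel columns grow to the right and rows downward; lengths in m; the calibration is good to about 2 mm. A picture is of the moment at which its call begins. camera_info takes no time and is no camera call.
- r.close_job(): hands the job in, once; it reports no verdict.
The state is a dict: "time_s": time; "joints": joint angles; "qd": joint speeds; "joint_torque": joint torques, N m; "tcp_pos": TCP position; "eef_rot": TCP orientation; "contact_force": force on the tool from outside, world axes, zero at the start; "moment": the same for the moment, N m; "gripper_width": finger opening in m.
Only numpy, scipy, OpenCV 4.12 (cv2) and the standard library are available. Lean on these libraries where they do the work, as an engineer would, in place of code of your own. Each camera call takes 0.05 s, during which the arm holds its last target.

TASK

Fill the two empty slots of the shaft rack with two of the shafts from the tray, so that all shafts in the rack lie alike: chamfered end in the bore and fully home, the red flag behind it pushed out. You cannot count on seeing which end is chamfered, so feel for it in the bore: a square end stops short, and then the shaft has to be turned end for end. Leave the shaft already in the rack and everything else on the table alone.

Things in the scene. Friction and masses are not known exactly. Their poses are not given: they have to be found in the camera images.
- rack: the fixed shaft rack: aluminium base 205 x 206 x 12 mm with three parallel slots 72 mm apart (y = +72, 0, -72 mm) and a blue bore plate, top 78 mm above the table, across its far side. Origin: under the middle slot's home point, at table level; +x along the slots towards the bores, z up. The slot at y = -72 mm is already filled
- slot_1 (a point): empty slot 1 (rack y = +72 mm): the point, 48 mm above the table, where the shaft's centre is when home; axes as rack. The shaft lies on two white V saddles (12 mm long, centred at x = +36 and -52 mm; their edges reach 22 mm to each side and end 1 mm below the shaft axis or lower). It stays by its weight where it is left, lying level
- slot_2 (a point): empty slot 2 (the middle one): its home point; all as for slot 1
- bore_1 (a point): centre of the mouth of slot 1's round bore, 48.5 mm in +x from slot_1: 29 mm wide, 14 mm deep, then it narrows to a 21 mm throat. A square end stops dead at the throat, the shaft's centre 7.5 mm short of home; a chamfered end goes on into the throat and stops when the shaft's centre is home
- bore_2 (a point): the same point of slot 2's bore
- flag_1 (a joint): the red sprung indicator behind the bore of slot 1: 0 m when nothing has entered the throat, about 0.007 m when a shaft lies home with its chamfered end in; a square end leaves it at 0. The spring is weak (0.2 N) and brings it back when the shaft is withdrawn; travel 12 mm
- flag_2 (a joint): the same indicator for slot 2
- tray: the fixed grey tray, 170 x 206 mm, floor 8 mm thick, end walls 32 mm high, with three parallel nests 72 mm apart, each with a shaft on two black V saddles (12 mm long, centred 40 mm either side of the middle). Origin: centre, at table level; x along the shafts, z up
- nest_1 (a point): nest 1 (tray y = +72 mm): the centre of the shaft that lies here at the start, 44 mm above the table; x along the shaft, z up. Holds a steel shaft, 24 mm in diameter and 140 mm long, 0.28 kg, ends blackened; one end is square, the other has a chamfer 10 mm long, narrowing to 12 mm in diameter. Which way the chamfered end points varies
- nest_2 (a point): nest 2 (the middle one): the centre of the shaft that lies here at the start, 44 mm above the table; x along the shaft, z up. Holds a shaft as in nest 1. Which way the chamfered end points varies
- nest_3 (a point): nest 3 (tray y = -72 mm): the centre of the shaft that lies here at the start, 44 mm above the table; x along the shaft, z up. Holds a shaft as in nest 1. Which way the chamfered end points varies
- racked_shaft_center (a point): centre of the shaft that already lies home in the rack's third slot (y = -72 mm), an identical shaft, 24 x 140 mm; x along it, towards its chamfered end. Leave it alone
- slide_box: bystander: white lidded box with blue lid, 96 x 136 x 54 mm, origin under its centre
- wash_bottle: bystander: white bottle with blue cap, 60 mm in diameter, 150 mm high, origin under its centre
- driver: bystander: orange-handled screwdriver, 180 mm long, lying near the robot
- mouse: bystander: black round computer mouse, 60 mm across, 30 mm high
- beaker: bystander: clear plastic beaker, 70 mm in diameter, 80 mm high
- weight: bystander: brass cylinder weight, 48 mm in diameter, 50 mm high

How it is judged (in metres and radians):
On the way:
1. a first shaft lies chamfered end home in one of the two empty slots (value of joint any of flag_1, flag_2 above 0.005 m), for 0.3 s.
At the end, for the whole second after the job is handed in: Both flags are pushed out more than 5 mm (a shaft with its chamfered end within 2 mm of home in each of the two slots) and at rest, and the shaft that was already racked lies within 4 mm of where it was (value of joint each of flag_1, flag_2 above 0.005 m and velocity of joint each of flag_1, flag_2 below 0.01 m/s and distance of racked_shaft_center from where it was at the start of the episode below 0.004 m); the robot touches nothing.
It fails at once if the shaft already in the rack is displaced by more than 15 mm (distance of racked_shaft_center from where it was at the start of the episode above 0.015 m).
It fails at once if a bystander is moved by more than 30 mm (distance of any of slide_box, wash_bottle, driver, mouse, beaker, weight from where it was at the start of the episode above 0.03 m).
It also fails if it takes over 61 s, if anything falls off the work surface, if the arm or the gripper's body presses on something with over 40 N, if the wrist force passes 120 N, or if a joint passes its speed limit or range.

## Working session

There is one attempt and no reset: what is moved stays moved. The work goes in short steps, Python scripts to look and compute and a tool call to move; the robot and the scene stay as the last step left them, time stands still between calls to the robot, and variables do not carry over. Pictures are saved under pics/ and viewed, and the job is handed in when it is done.

Besides the shell and the picture viewer there is one more tool, called as name([rows], argument=value, ...), one row to a line, values as JSON. step_arm: Moves the arm, as the interface text tells. Its arguments: {"type":"object","properties":{"deltas":{"type":"array","items":{"type":"array","items":{"type":"number"}}},"squeeze":{"type":"number"}},"required":["deltas"]}

```bash
ls; mkdir -p pics; python3 - <<'E'
from plant import r
import cv2
print(r.get_state())
for n in("scene","top"):
    im=r.capture(n); cv2.imwrite(f"pics/{n}0.png",im[:,:,::-1]); print(r.camera_info(n))
E
```

```text
pics
{'time_s': 0.0, 'joints': array([ 8.94431039e+01,  2.05921154e+01,  6.33891247e-01, -2.09024474e-02,
       -7.01376584e+01, -1.65063901e+01]), 'qd': array([-0.07822868, -0.06689646,  0.01421653,  0.00461361, -0.02758008,
       -0.04742853]), 'joint_torque': array([ 3.20988611e-04, -5.82713485e+01,  2.93054563e+01,  6.99708447e+00,
        6.95720402e-03, -1.49336333e-04]), 'tcp_pos': array([0.19794675, 0.64479743, 0.22561346]), 'eef_rot': array([-1.79991595e+02, -9.75143556e-02, -1.07070412e+02]), 'contact_force': array([-0.08516219,  0.90845585,  0.47422727]), 'moment': array([-0.02794288,  0.00383724,  0.06307292]), 'gripper_width': 0.08750766218517116}
{'vertical_fov': 46.15091604745484, 'cx': 253.5547517092832, 'cy': 195.4735377705434, 'view': array([[ 0.79927654,  0.60091587, -0.00755876, -0.47332726],
       [ 0.38971131, -0.52784653, -0.75465431, -0.1689165 ],
       [-0.45747362,  0.60023175, -0.65607906,  1.68662793],
       [ 0.        ,  0.        ,  0.        ,  1.        ]])}
{'vertical_fov': 55.968035138884396, 'cx': 254.6780795331103, 'cy': 190.5920352597844, 'view': array([[ 1.21802798e-03, -9.99984170e-01, -5.49337301e-03,
         5.54764452e-03],
       [-9.95732855e-01, -7.05913664e-04, -9.22799132e-02,
         5.76903859e-01],
       [ 9.22745745e-02,  5.58233151e-03, -9.95717952e-01,
         1.15125634e+00],
       [ 0.00000000e+00,  0.00000000e+00,  0.00000000e+00,
         1.00000000e+00]])}
```

View pics/scene0.png

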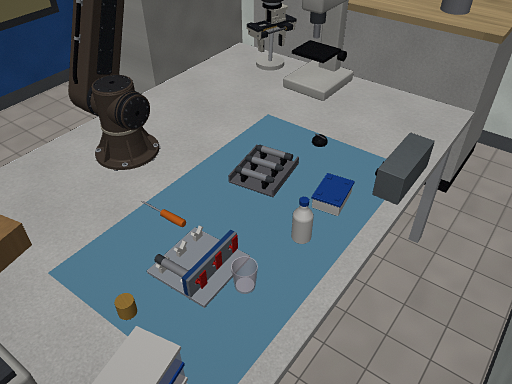

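View pics/top0.png

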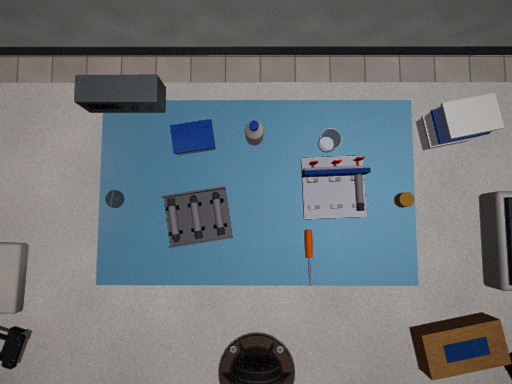

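```bash
python3 - <<'E'
import cv2,numpy as np
t=cv2.imread('pics/top0.png');s=cv2.imread('pics/scene0.png')
a=cv2.resize(t[175:260,150:245],None,fx=6,fy=6,interpolation=cv2.INTER_CUBIC)
b=cv2.resize(t[135:230,290:385],None,fx=6,fy=6,interpolation=cv2.INTER_CUBIC)
cv2.imwrite('pics/a.png',a);cv2.imwrite('pics/b.png',b)
c=cv2.resize(s[135:205,220:310],None,fx=8,fy=8,interpolation=cv2.INTER_CUBIC)
d=cv2.resize(s[215:310,140:270],None,fx=6,fy=6,interpolation=cv2.INTER_CUBIC)
cv2.imwrite('pics/c.png',c);cv2.imwrite('pics/d.png',d)
E
```

```text
(no output)
```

View pics/a.png

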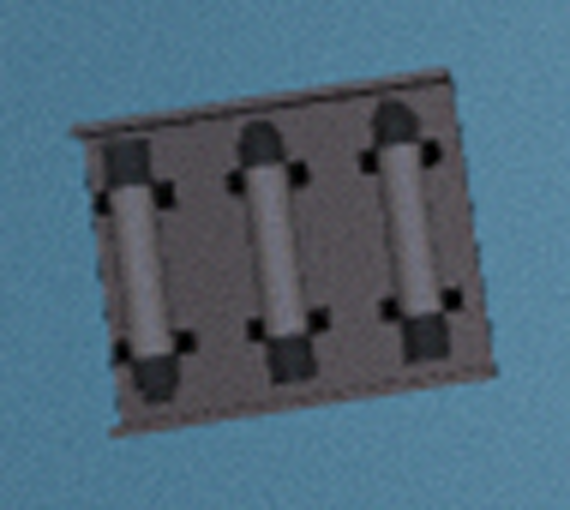

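View pics/b.png

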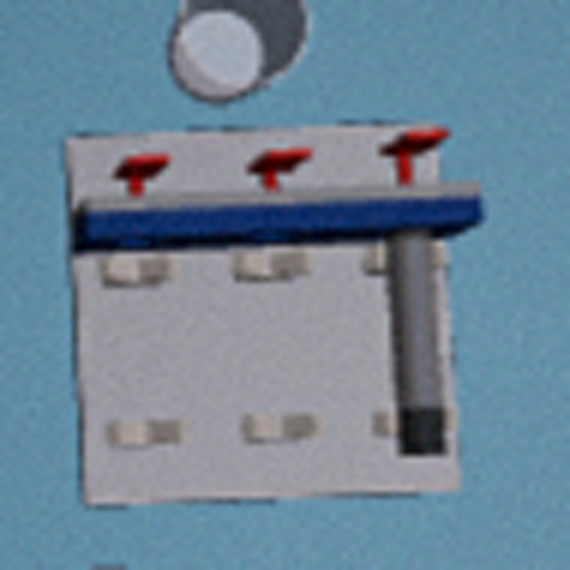

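View pics/c.png

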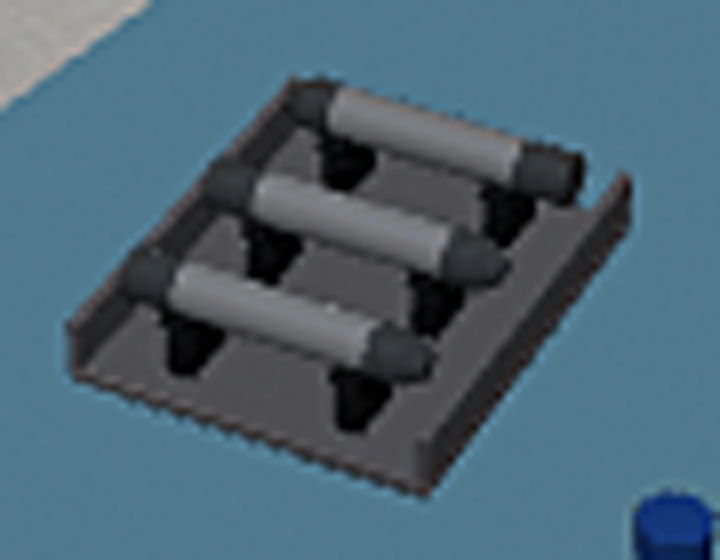

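View pics/d.png

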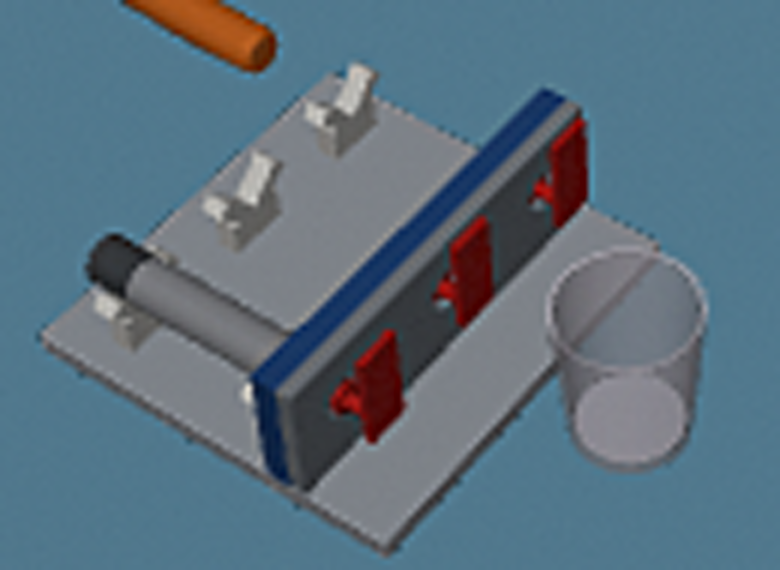

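```bash
cat > h.py <<'E'
import numpy as np,cv2
from plant import r
def cam(n):
    c=r.camera_info(n);f=192/np.tan(np.radians(c['vertical_fov']/2));return c,f
def pt(n,u,v,z):
    c,f=cam(n);V=c['view'];R=V[:3,:3];o=-R.T@V[:3,3]
    d=R.T@np.array([(u-c['cx'])/f,(v-c['cy'])/f,1]);return o+d*(z-o[2])/d[2]
def px(n,p):
    c,f=cam(n);q=c['view'][:3,:3]@np.array(p)+c['view'][:3,3];return np.array([f*q[0]/q[2]+c['cx'],f*q[1]/q[2]+c['cy']])
E
python3 - <<'E'
from h import *
for n,f,(x0,y0,x1,y1) in (('top','pics/top0.png',(160,185,236,250)),('scene','pics/scene0.png',(228,140,302,196))):
    im=cv2.imread(f).astype(int); g=im.sum(2)/3; sat=im.max(2)-im.min(2)
    m=np.zeros(g.shape,np.uint8); m[y0:y1,x0:x1]=((g>112)&(sat<26))[y0:y1,x0:x1]
    N,L,S,C=cv2.connectedComponentsWithStats(m)
    for i in range(1,N):
        if S[i,4]<40: continue
        (c,wh,a)=cv2.minAreaRect(np.argwhere(L==i)[:,::-1].astype(np.float32))
        ys,xs=np.where(L==i);P=np.c_[xs,ys]; c0=P.mean(0);d=np.linalg.svd(P-c0)[2][0] if 0 else np.linalg.eigh(np.cov((P-c0).T))[1][:,1]
        t=(P-c0)@d
        A=[pt(n,*(c0+d*s),.044) for s in (t.min(),0,t.max())]
        print(n,S[i,4],c0.round(2),wh,[a[:2].round(4) for a in A], 'ang',np.degrees(np.arctan2(*(A[2]-A[0])[[1,0]])).round(2))
# tray outline in top: dark nonblue
im=cv2.imread('pics/top0.png').astype(int);sat=im.max(2)-im.min(2);m=np.zeros(sat.shape,np.uint8)
m[180:256,155:245]=(sat<40)[180:256,155:245]
c=max(cv2.findContours(m,0,cv2.CHAIN_APPROX_NONE)[0],key=cv2.contourArea)
R=cv2.minAreaRect(c);print('tray',R);B=cv2.boxPoints(R);print([pt('top',*b,.02)[:2].round(4) for b in B])
E
```

```text
scene 77 [272.82 150.43] (23.505151748657227, 3.4205260276794434) [array([0.5176, 0.2791]), array([0.4746, 0.2711]), array([0.4306, 0.2629])] ang -169.46
scene 89 [263.96 161.33] (24.02119255065918, 4.105783462524414) [array([0.5295, 0.2062]), array([0.4872, 0.2   ]), array([0.4412, 0.1932])] ang -171.63
scene 96 [253.71 172.73] (24.689437866210938, 3.85501766204834) [array([0.5406, 0.1351]), array([0.4969, 0.1281]), array([0.4528, 0.121 ])] ang -170.83
tray ((196.28231811523438, 216.6005401611328), (52.91912841796875, 65.2376480102539), 81.15818786621094)
[array([0.5612, 0.3166]), array([0.5944, 0.1055]), array([0.4241, 0.0776]), array([0.3916, 0.286 ])]
```

```bash
python3 - <<'E'
from h import *
im=cv2.imread('pics/top0.png').astype(int); g=im.sum(2)/3
for x in (185,): 
  print(g[212:222:3,160:236].astype(int))
print(g[150:172,308:318].astype(int))
E
```

```text
[[111 107 117 116 113  72  75  72  59  78  93 110 115 106 102  79  54  75
   74  77  76  79  79  76  76  80  75  77  77  80  75  67  70  94 106 105
  106  98  78  79  80  73  83  80  83  81  85  80  83  86  81  78  79  81
   59  76  94 108 114 109  97  81  77  80  89  82  83  80  82 115 125 126
  123 125 122 121]
 [108 116 114 109 113 109  93  76  71  72  88 101 111 114 101  85  70  74
   73  75  81  74  78  75  78  77  77  79  81  80  79  60  70  86 103 106
  111 101  88  66  81  79  84  83  81  79  80  80  81  83  81  83  85  82
   59  70  82 100 112 110 104  83  74  82  83  84  81  86  86  92 114 122
  123 120 124 126]
 [111 110 108 112 112 114  84  77  75  62  88  97 110 112 104  99  78  61
   71  76  74  80  81  72  75  82  77  80  82  77  76  80  66  79  96 108
  110 107  99  74  78  77  85  81  83  84  83  80  81  81  83  76  87  82
   76  62  76  95 110 108 106  95  83  78  86  84  89  82  84  71 114 130
  127 121 125 123]
 [114 110 109 108 115 116  84  78  79  63  72  91 107 112 112 103  78  67
   75  80  82  75  79  79  77  76  79  77  81  77  78  83  60  75  91 102
  110 1
[... 407 characters left out ...]
28 132 130]
 [134 132 133 133 134 130 135 131 132 134]
 [118 128 134 136 132 134 142 156 157 160]
 [146 147 149 152 146 151 144 158 156 156]
 [151 149 153 154 151 153 158 158 157 156]
 [150 153 155 155 160 143 132 138 134 131]
 [154 155 122  89  85  91  89  79  78  82]
 [156 132  60  35  33  31  23  22  22  56]
 [153  71  12  11  23  15  13  16  55 133]
 [126  62  33  29  31  30  50  77 138 158]
 [152 148 149  83  57  75 145 153 160 156]
 [155 153 157  82  53  74 148 159 152 154]
 [141 139 143 107  87  99 135 131 133 132]
 [129 121 128 122 123 127 124 121 126 128]
 [128 127 128 128 133 130 115 110 104 112]
 [ 68  69  63  68  61  63  63  58  66  65]
 [ 48  52  50  50  46  44  49  54  59  52]]
```

```bash
python3 - <<'E'
from h import *
n='top'
im=cv2.imread('pics/top0.png').astype(int); g=im.sum(2)/3; sat=im.max(2)-im.min(2)
m=np.zeros(g.shape,np.uint8); m[188:245,164:228]=((g>91)&(sat<28))[188:245,164:228]
m=cv2.morphologyEx(m,cv2.MORPH_OPEN,np.ones((3,3),np.uint8))
N,L,S,C=cv2.connectedComponentsWithStats(m)
for i in range(1,N):
    if S[i,4]<40: continue
    ys,xs=np.where(L==i);P=np.c_[xs,ys]; c0=P.mean(0);d=np.linalg.eigh(np.cov((P-c0).T))[1][:,1]
    d*=-np.sign(d[1]) # up
    t=(P-c0)@d
    A=[pt(n,*(c0+d*s),.044) for s in (t.min()-.5,0,t.max()+.5)]
    print(S[i,4],c0.round(2),[a[:2].round(4) for a in A], 'ang',np.degrees(np.arctan2(*(A[2]-A[0])[[1,0]])).round(2),'len',np.linalg.norm(A[2]-A[0]).round(4))
    # gradient profile averaged over the body, perpendicular; and profile along axis
    nrm=np.array([-d[1],d[0]])
    gg=g.astype(np.float32)
    def samp(p): return cv2.remap(gg,p[...,0].astype(np.float32),p[...,1].astype(np.float32),cv2.INTER_LINEAR)
    s=np.arange(-8,8.01,.5);tt=np.arange(-11,11,.5)
    pr=samp(c0+tt[:,None,None]*d+s[None,:,None]*nrm).mean(0);print('perp',pr.astype(int))
    tt=np.arange(-26,26.1,1);pl=samp(c0+tt[:,None,None]*d+np.arange(-1,1.1,.5)[None,:,None]*nrm).mean(1);print('along',pl.astype(int))
# rack: blue mask, base outline, red, racked
b=im[:,:,0];R=im[:,:,2];G=im[:,:,1]
def sel(mask,box):
    M=np.zeros(g.shape,np.uint8);x0,y0,x1,y1=box;M[y0:y1,x0:x1]=mask[y0:y1,x0:x1];return M
base=sel((sat<32)&(g>95),(298,150,372,224)) 
c=max(cv2.findContours(base,0,cv2.CHAIN_APPROX_NONE)[0],key=cv2.contourArea)
Rr=cv2.minAreaRect(c);print('base',Rr,[pt(n,*q,.012)[:2].round(4) for q in cv2.boxPoints(Rr)])
blue=sel((b>R+50)&(R<45),(298,150,376,190))
c=max(cv2.findContours(blue,0,cv2.CHAIN_APPROX_NONE)[0],key=cv2.contourArea)
Rr=cv2.minAreaRect(c);print('blue',Rr,cv2.boxPoints(Rr),[pt(n,*q,.078)[:2].round(4) for q in cv2.boxPoints(Rr)])
E
```

```text
127 [218.25 212.95] [array([0.4596, 0.1156]), array([0.5035, 0.1223]), array([0.5498, 0.1294])] ang 8.73 len 0.0913
perp [ 81  81  81  81  80  78  74  67  65  70  78  87  95 102 106 109 111 110
 108 103  95  86  77  74  75  77  80  80  81  81  83  84  84]
along [ 92  80  76  84  69  45  40  42  43  41  44  47  76 110 110 107 111 109
 109 110 108 108 110 111 109 108 107 110 109 109 106 110 110 108 108 111
 107 110 110 112 102  51  39  44  43  38  37  38  61  72  48  78 101]
130 [195.7  215.85] [array([0.4502, 0.1875]), array([0.4942, 0.1943]), array([0.5376, 0.201 ])] ang 8.72 len 0.0885
perp [ 78  79  78  77  76  75  71  66  65  70  79  88  96 103 107 109 111 110
 107 102  96  87  77  70  71  73  74  74  76  78  78  79  80]
along [ 75  73  81  71  49  42  41  43  44  42  41  60  98 112 109 109 109 109
 107 110 109 108 109 109 108 109 109 107 109 109 106 113 109 109 108 111
 110 108 107 107  69  43  43  43  40  39  33  43  74  54  65  83 111]
129 [173.19 219.8 ] [array([0.4372, 0.2586]), array([0.4815, 0.266 ]), array([0.5272, 0.2736])] ang 9.51 len 0.0912
perp [112 103  92  84  78  7
[... 156 characters left out ...]
41  42  49  81 111 108 109 110 109
 109 109 109 108 106 107 109 110 108 108 108 107 107 110 108 107 110 108
 107 108 107 107  96  50  42  41  44  43  44  46  57  69  46  76  98]
base ((334.0511169433594, 196.7779541015625), (42.006412506103516, 62.86973190307617), 87.70938873291016) [array([ 0.6234, -0.1497]), array([ 0.6319, -0.3575]), array([ 0.4933, -0.3593]), array([ 0.4849, -0.1537])]
blue ((336.5390930175781, 171.45758056640625), (5.240534782409668, 65.14983367919922), 87.66268920898438) [[303.8844  170.16798]
 [368.98004 167.511  ]
 [369.1938  172.74718]
 [304.09814 175.40416]] [array([ 0.6365, -0.1482]), array([ 0.645 , -0.3519]), array([ 0.6284, -0.3521]), array([ 0.62  , -0.1487])]
```

```bash
python3 - <<'E'
from h import *
n='top'
Z=lambda x,y,z:pt(n,(x+.5)/6-.5+290,(y+.5)/6-.5+135,z)[:2]
C=np.array([Z(68,138,.012),Z(440,122,.012),Z(460,490,.012),Z(88,503,.012)]);print(C.round(4),C.mean(0))
for i in range(4): 
    d=C[(i+1)%4]-C[i];print(np.linalg.norm(d).round(4),np.degrees(np.arctan2(d[1],d[0])).round(2))
for a in [(136,268),(145,433),(270,265),(280,427)]: print('saddle',Z(*a,.042).round(4))
# racked shaft body fit
im=cv2.imread('pics/top0.png').astype(np.float32);g=im.mean(2)
sat=im.max(2)-im.min(2)
for row in range(176,212,3): print(row,g[row,350:372].astype(int))
print([g[r_,358:363].mean().astype(int) for r_ in range(170,216)])
# saddles brightness
m=np.zeros(g.shape,np.uint8);m[174:212,300:352]=(g>175)[174:212,300:352]
print(g[176:184,304:322].astype(int));print(g[203:211,304:322].astype(int))
E
```

```text
[[ 0.6886 -0.1475]
 [ 0.6977 -0.3536]
 [ 0.4942 -0.3592]
 [ 0.4869 -0.1563]] [ 0.59183459 -0.2541441 ]
0.2063 -87.49
0.2036 -178.44
0.203 92.06
0.202 2.49
saddle [ 0.6123 -0.1795]
saddle [ 0.5237 -0.1831]
saddle [ 0.614  -0.2515]
saddle [ 0.5269 -0.2552]
176 [151 129 125 155  92  61  73  90 108 113 106  96 123 150 153 135 139 140
 137 136 135 141]
179 [120 111 103 128  74  53  65  86 107 110 103  97 101 128 115 130 139 137
 134 145 135 138]
182 [158 157 163 165 111  56  60  82 105 105 109 102 113 154 142 141 137 136
 139 135 141 137]
185 [154 161 157 160 139  65  58  80  96 105 109 104 118 151 150 141 140 139
 139 137 137 137]
188 [155 154 162 160 164  76  51  76  91 105 112 100 108 152 163 142 137 137
 139 139 140 140]
191 [157 161 158 166 158  89  57  72  88 112 112 101  95 154 163 118 132 138
 138 137 140 141]
194 [158 161 159 164 161 107  60  70  86 106 106 110  97 132 156 109 134 136
 138 141 142 139]
197 [160 157 164 159 163 108  52  62  85 101 112 103 100 119 157 144 137 137
 143 141 137 138]
200 [157 160 161 160 160 134  65  66  76  95 105 107 104 121 159 155 145 143
 136 136
[... 1471 characters left out ...]
19 153 151 156 153 153]
 [156 153 153 147 148 153 149 146 148 153 150 146 151 157 156 159 155 154]]
[[145 158 158 156 155 159 153 153 155 159 156 160 158 157 157 157 158 154]
 [144 157 157 156 153 152 158 158 157 160 152 155 162 159 155 154 153 157]
 [141 158 157 149 134 135 151 157 156 158 138 119 124 124 124 127 150 156]
 [142 159 156 138 114 134 148 153 157 165 144 121 113 114 115 125 147 151]
 [152 158 157 141 119 125 154 156 158 162 142 122 111 116 116 118 150 158]
 [151 159 157 145 122 124 149 157 156 167 142 117 108 106 120 119 149 161]
 [149 160 155 158 133 138 133 131 134 135 137 143 156 156 162 151 159 155]
 [152 159 160 158 153 151 153 151 154 156 160 159 155 152 162 156 162 155]]
```

```bash
python3 - <<'E'
from h import *
n='top';V=r.camera_info(n)['view'];print('cam',-V[:3,:3].T@V[:3,3])
a=pt(n,358.1,182,.048);b=pt(n,359.85,206,.048);e=pt(n,360.2,210.5,.048)
d=(a-b)[:2];print(a,b,e,np.degrees(np.arctan2(d[1],d[0])))
for yaw in (2.0,2.4,2.8):
    t=np.radians(yaw);X=np.array([np.cos(t),np.sin(t)]);Y=np.array([-X[1],X[0]])
    m=(a+b)[:2]/2; c=m+X*((e[:2]+70*.001*X-m)@X)
    print(yaw,'racked',c.round(4),'s2',(c+.072*Y).round(4),'s1',(c+.144*Y).round(4),'base lateral err of s2 line:',((np.array([.5918,-.2541])-(c+.072*Y))@Y).round(4))
    for nm,s in(('s1',.144),('s2',.072)):
        P=c+s*Y
        print(nm,[ (px(n,[*(P+X*q),.048])).round(1) for q in(.036,-.052)])
# plate flags red
im=cv2.imread('pics/top0.png').astype(int)
E
```

```text
cam [ 4.68203680e-01 -4.71893539e-04  1.19959372e+00]
[ 0.60279385 -0.32521549  0.048     ] [ 0.52590711 -0.32884304  0.048     ] [ 0.51159604 -0.32958769  0.048     ] 2.7012385185274375
2.0 racked [ 0.5815 -0.3264] s2 [ 0.579  -0.2545] s1 [ 0.5765 -0.1825] base lateral err of s2 line: -0.0001
s1 [array([313.1, 179. ]), array([314.4, 206.4])]
s2 [array([335.5, 178.2]), array([337. , 205.6])]
2.4 racked [ 0.5815 -0.3263] s2 [ 0.5785 -0.2544] s1 [ 0.5755 -0.1824] base lateral err of s2 line: -0.0003
s1 [array([313. , 179.3]), array([314.5, 206.7])]
s2 [array([335.4, 178.4]), array([337.1, 205.8])]
2.8 racked [ 0.5815 -0.3262] s2 [ 0.578  -0.2543] s1 [ 0.5745 -0.1824] base lateral err of s2 line: -0.0005
s1 [array([312.9, 179.6]), array([314.6, 207. ])]
s2 [array([335.3, 178.5]), array([337.2, 205.9])]
```

```bash
cat >> h.py <<'E'
from scipy.spatial.transform import Rotation as Ro
def go(p,yaw,n=None):
    s=r.get_state();R0=Ro.from_euler('xyz',s['eef_rot'],degrees=True);p0=np.array(s['tcp_pos'])
    R1=Ro.from_euler('xyz',[180,0,yaw],degrees=True)
    rv=(R0.inv()*R1).as_rotvec();L=np.linalg.norm(np.array(p)-p0)
    if n is None:n=int(max(np.ceil(L/.045),np.ceil(np.degrees(np.linalg.norm(rv))/8),1))
    print('t',round(s['time_s'],2),'pos',p0.round(4),'rot',s['eef_rot'].round(2),'F',s['contact_force'].round(1),'w',round(s['gripper_width'],4),'dist',L.round(4))
    for i in range(n):
        Ri=R0*Ro.from_rotvec(rv*i/n);d=Ri.inv().apply(np.array(p)-p0)/n*1000
        print((rv/n).round(3),d.round(1))
E
python3 -c "
from h import *
go([.5035,.1223,.14],-81.1)"
```

```text
t 0.1 pos [0.1979 0.6449 0.2257] rot [-1.7999e+02 -9.0000e-02 -1.0707e+02] F [ 0.2 -1.  -0.8] w 0.0875 dist 0.6114
[ 0.    -0.    -0.032] [ 29.3 -31.8   6.2]
[ 0.    -0.    -0.032] [ 30.3 -30.9   6.2]
[ 0.    -0.    -0.032] [ 31.3 -29.9   6.2]
[ 0.    -0.    -0.032] [ 32.2 -28.8   6.2]
[ 0.    -0.    -0.032] [ 33.1 -27.8   6.2]
[ 0.    -0.    -0.032] [ 34.  -26.7   6.2]
[ 0.    -0.    -0.032] [ 34.9 -25.6   6.2]
[ 0.    -0.    -0.032] [ 35.7 -24.4   6.1]
[ 0.    -0.    -0.032] [ 36.4 -23.3   6.1]
[ 0.    -0.    -0.032] [ 37.2 -22.1   6.1]
[ 0.    -0.    -0.032] [ 37.9 -20.9   6.1]
[ 0.    -0.    -0.032] [ 38.5 -19.6   6.1]
[ 0.    -0.    -0.032] [ 39.1 -18.4   6.1]
[ 0.    -0.    -0.032] [ 39.7 -17.1   6.1]
```

step_arm([
  [0,0,-0.03,29,-32,6,0.1],
  [0,0,-0.03,30,-31,6,0.1],
  [0,0,-0.03,31,-30,6,0.1],
  [0,0,-0.03,32,-29,6,0.1],
  [0,0,-0.03,33,-28,6,0.1],
  [0,0,-0.03,34,-27,6,0.1],
  [0,0,-0.03,35,-26,6,0.1],
  [0,0,-0.03,36,-24,6,0.1],
  [0,0,-0.03,36,-23,6,0.1],
  [0,0,-0.03,37,-22,6,0.1],
], squeeze=30)

```text
time_s: 1.1
tcp_pos: [0.4186, 0.26, 0.1608]
eef_rot: [179.9, -0.3, -88.8]
contact_force: [0.5, 0.5, -0.5]
gripper_width: 0.0482
```

```bash
python3 -c "
from h import *
go([.5035,.1223,.14],-81.1)"
```

```text
t 1.1 pos [0.4186 0.26   0.1608] rot [179.9   -0.32 -88.77] F [ 0.5  0.5 -0.5] w 0.0482 dist 0.1632
[ 0.001 -0.001 -0.033] [ 34.9 -20.5   5.4]
[ 0.001 -0.001 -0.033] [ 35.5 -19.3   5.3]
[ 0.001 -0.001 -0.033] [ 36.2 -18.1   5.3]
[ 0.001 -0.001 -0.033] [ 36.8 -16.9   5.2]
```

step_arm([
  [0,0,-0.033,35,-20.5,5,0.1],
  [0,0,-0.033,35.5,-19,5,0.1],
  [0,0,-0.033,36,-18,5,0.1],
  [0,0,-0.033,36,-17,5,0.1],
  [0,0,0,0,0,0,0.1],
])

```text
time_s: 1.6
tcp_pos: [0.5057, 0.1124, 0.1393]
eef_rot: [179.7, -0.4, -81.0]
contact_force: [-0.7, -0.2, -0.2]
gripper_width: 0.0481
```

```bash
python3 -c "
from h import *
go([.5035,.1223,.14],-81.1)
im=r.capture('top');cv2.imwrite('pics/t1.png',cv2.resize(im[160:270,140:260,::-1],None,fx=5,fy=5,interpolation=3))"
```

```text
t 1.6 pos [0.5057 0.1124 0.1393] rot [179.71  -0.36 -81.03] F [-0.7 -0.2 -0.2] w 0.0481 dist 0.0102
[ 0.005 -0.006  0.001] [-10.1   0.6  -0.8]
```

View pics/t1.png

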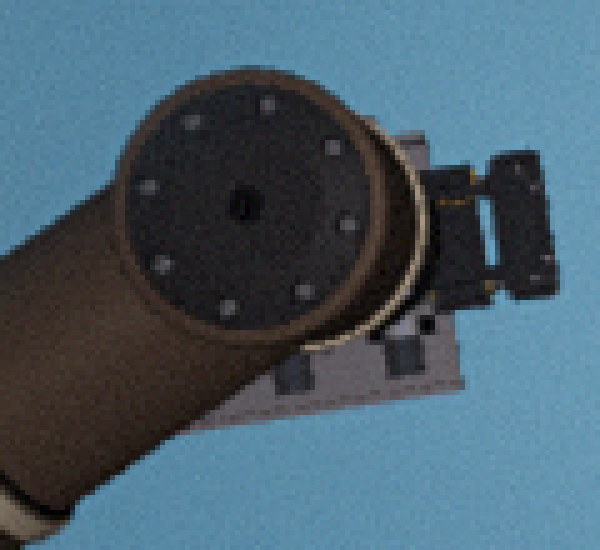

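step_arm([
  [0.005,-0.006,0,-10,0.6,0,0.1],
  [0,0,0,0,0,0,0.1],
])

```text
time_s: 1.85
tcp_pos: [0.5024, 0.1243, 0.1392]
eef_rot: [-180.0, 0.0, -81.2]
contact_force: [-0.5, -0.1, 0.5]
gripper_width: 0.0484
```

```bash
python3 -c "
from h import *
go([.5035,.1223,.025],-81.1)"
```

```text
t 1.85 pos [0.5024 0.1243 0.1392] rot [-1.800e+02  4.000e-02 -8.118e+01] F [-0.5 -0.1  0.5] w 0.0484 dist 0.1142
[-0.  0. -0.] [ 0.8 -0.3 38.1]
[-0.  0. -0.] [ 0.7 -0.3 38.1]
[-0.  0. -0.] [ 0.7 -0.3 38.1]
```

step_arm([
  [0,0,0,2,-1,30,0.1],
  [0,0,0,0,0,30,0.1],
  [0,0,0,0,0,25,0.1],
  [0,0,0,0,0,10,0.1],
  [0,0,0,0,0,4,0.1],
  [0,0,0,0,0,0,0.1],
])

```text
time_s: 2.45
tcp_pos: [0.5037, 0.1313, 0.0409]
eef_rot: [-179.6, 0.2, -80.5]
contact_force: [-0.7, -0.1, 0.7]
gripper_width: 0.0485
```

```bash
python3 -c "
from h import *
go([.5035,.1223,.025],-81.1)"
```

```text
t 2.45 pos [0.5037 0.1313 0.0409] rot [-179.59    0.21  -80.52] F [-0.7 -0.1  0.7] w 0.0485 dist 0.0183
[-0.007  0.004  0.01 ] [ 9.   1.8 15.8]
```

step_arm([
  [-0.007,0.004,0.01,9,1.8,0,0.1],
  [0,0,0,0,0,0,0.1],
])

```text
time_s: 2.65
tcp_pos: [0.5042, 0.1228, 0.0426]
eef_rot: [-179.9, 0.0, -81.0]
contact_force: [-0.3, -0.6, 0.2]
gripper_width: 0.0484
```

```bash
python3 -c "
from h import *
go([.5035,.1223,.025],-81.1)"
```

```text
t 2.65 pos [0.5042 0.1228 0.0426] rot [-1.7988e+02  2.0000e-02 -8.1040e+01] F [-0.3 -0.6  0.2] w 0.0484 dist 0.0177
[-0.002  0.     0.001] [ 0.4  0.8 17.6]
```

step_arm([
  [0,0,0,0.4,0.8,9,0.1],
  [0,0,0,0,0,9,0.1],
  [0,0,0,0,0,0,0.1],
])

```text
time_s: 2.95
tcp_pos: [0.5047, 0.1224, 0.0251]
eef_rot: [-179.7, 0.1, -81.1]
contact_force: [-0.2, -0.3, 0.1]
gripper_width: 0.0483
```

```bash
python3 -c "
from h import *
go([.5035,.1223,.025],-81.1)"
```

```text
t 2.95 pos [0.5047 0.1224 0.0251] rot [-1.7967e+02  1.2000e-01 -8.1110e+01] F [-0.2 -0.3  0.1] w 0.0483 dist 0.0012
[-0.006  0.002 -0.   ] [-0.1  1.2  0.1]
```

Good. Close.

step_arm([
  [-0.006,0.002,0,0,1,0,-1],
  [0,0,0,0,0,0,-1],
  [0,0,0,0,0,0,-1],
  [0,0,0,0,0,0,-1],
  [0,0,0,0,0,0,-1],
], squeeze=30)

```text
time_s: 3.45
tcp_pos: [0.5036, 0.1231, 0.0249]
eef_rot: [179.9, 0.0, -81.1]
contact_force: [0.8, -2.4, -2.4]
gripper_width: 0.0228
```

```bash
python3 -c "
from h import *
go([.5035,.1223,.125],-81.1)"
```

```text
t 3.45 pos [0.5036 0.1231 0.0249] rot [ 1.7995e+02  4.0000e-02 -8.1120e+01] F [ 0.8 -2.4 -2.4] w 0.0228 dist 0.1001
[ 0.  0. -0.] [  0.2   0.1 -33.4]
[ 0.  0. -0.] [  0.2   0.1 -33.4]
[ 0.  0. -0.] [  0.2   0.1 -33.4]
```

step_arm([
  [0,0,0,0,0,-10,-1],
  [0,0,0,0,0,-30,-1],
  [0,0,0,0,0,-30,-1],
  [0,0,0,0,0,-25,-1],
  [0,0,0,0,0,-5,-1],
])

```text
time_s: 3.95
tcp_pos: [0.5012, 0.1212, 0.1279]
eef_rot: [179.6, -0.1, -81.2]
contact_force: [0.6, 0.2, -4.1]
gripper_width: 0.0232
```

```bash
python3 -c "
from h import *
t=np.radians(2.5);X=np.array([np.cos(t),np.sin(t)])
p=np.array([.5784,-.2544])-.035*X;print(p)
go([*p,.13],-87.5)"
```

```text
[ 0.54343331 -0.25592668]
t 3.95 pos [0.5012 0.1212 0.1279] rot [ 1.7957e+02 -1.2000e-01 -8.1170e+01] F [ 0.6  0.2 -4.1] w 0.0232 dist 0.3795
[ 0.001 -0.     0.012] [42.1  1.8 -0.1]
[ 0.001 -0.     0.012] [42.1  1.3 -0.1]
[ 0.001 -0.     0.012] [42.2  0.8 -0.2]
[ 0.001 -0.     0.012] [42.2  0.2 -0.2]
[ 0.001 -0.     0.012] [42.2 -0.3 -0.2]
[ 0.001 -0.     0.012] [42.2 -0.8 -0.2]
[ 0.001 -0.     0.012] [42.1 -1.3 -0.2]
[ 0.001 -0.     0.012] [42.1 -1.8 -0.2]
[ 0.001 -0.     0.012] [42.1 -2.3 -0.2]
```

step_arm([
  [0,0,0.012,30,1.8,0,-1],
  [0,0,0.012,42,1.3,0,-1],
  [0,0,0.012,42,0.8,0,-1],
  [0,0,0.012,42,0.2,0,-1],
  [0,0,0.012,42,-0.3,0,-1],
  [0,0,0.012,42,-0.8,0,-1],
  [0,0,0.012,42,-1.3,0,-1],
  [0,0,0.012,42,-1.8,0,-1],
  [0,0,0.012,30,-2,0,-1],
  [0,0,0,0,0,0,-1],
])

```text
time_s: 4.95
tcp_pos: [0.5367, -0.2429, 0.1228]
eef_rot: [179.2, 0.1, -87.5]
contact_force: [1.3, 0.2, -3.8]
gripper_width: 0.0233
```

```bash
python3 -c "
from h import *
t=np.radians(2.5);X=np.array([np.cos(t),np.sin(t)])
p=np.array([.5784,-.2544])-.028*X;print(p)
go([*p,.13],-87.5)"
```

```text
[ 0.55042665 -0.25562134]
t 4.95 pos [ 0.5367 -0.2429  0.1228] rot [ 1.7923e+02  1.0000e-01 -8.7500e+01] F [ 1.3  0.2 -3.8] w 0.0233 dist 0.02
[ 0.014  0.002 -0.   ] [ 13.3 -13.1  -7.4]
```

step_arm([
  [0.013,0.002,0,12,-13,0,-1],
  [0,0,0,0,0,0,-1],
  [0,0,0,0,0,0,-1],
])

```text
time_s: 5.25
tcp_pos: [0.5488, -0.2552, 0.1196]
eef_rot: [179.8, 0.1, -87.7]
contact_force: [-0.1, -0.5, -3.3]
gripper_width: 0.0237
```

```bash
python3 -c "
from h import *
go([.5504,-.2556,.0295],-87.5)
im=r.capture('scene');cv2.imwrite('pics/s2.png',cv2.resize(im[170:310,120:270,::-1],None,fx=4,fy=4,interpolation=3))"
```

```text
t 5.25 pos [ 0.5488 -0.2552  0.1196] rot [ 1.7975e+02  8.0000e-02 -8.7670e+01] F [-0.1 -0.5 -3.3] w 0.0237 dist 0.0902
[ 0.001  0.    -0.001] [ 0.2 -0.7 30. ]
[ 0.001  0.    -0.001] [ 0.2 -0.6 30. ]
[ 0.001  0.    -0.001] [ 0.2 -0.6 30. ]
```

View pics/s2.png

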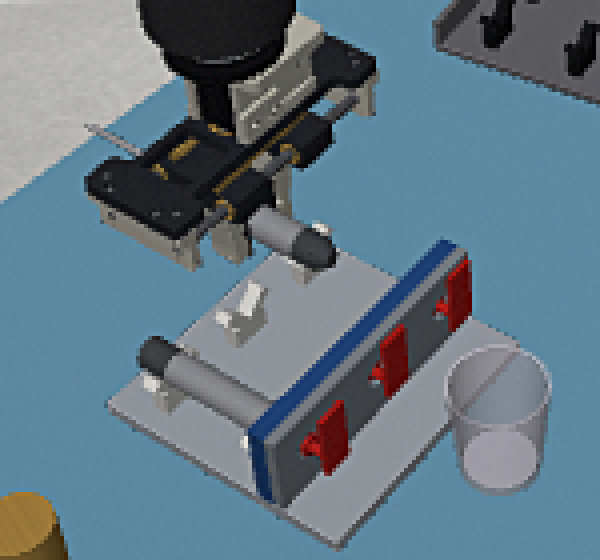

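step_arm([
  [0,0,0,0.5,-1.5,15,-1],
  [0,0,0,0,0,20,-1],
  [0,0,0,0,0,20,-1],
  [0,0,0,0,0,5,-1],
  [0,0,0,0,0,0,-1],
])

```text
time_s: 5.8
tcp_pos: [0.5512, -0.2522, 0.0592]
eef_rot: [179.9, 0.1, -87.4]
contact_force: [-0.0, 0.2, -4.1]
gripper_width: 0.0235
```

```bash
python3 -c "
from h import *
go([.5504,-.2556,.0295],-87.5)"
```

```text
t 5.8 pos [ 0.5512 -0.2522  0.0592] rot [ 1.7988e+02  5.0000e-02 -8.7350e+01] F [-0.   0.2 -4.1] w 0.0235 dist 0.0299
[0.002 0.001 0.003] [ 3.3  0.9 29.7]
```

step_arm([
  [0.002,0.001,0.003,3.3,1,8,-1],
  [0,0,0,0,0,10,-1],
  [0,0,0,0,0,4,-1],
  [0,0,0,0,0,0,-1],
])

```text
time_s: 6.2
tcp_pos: [0.5518, -0.2556, 0.0379]
eef_rot: [-179.8, -0.1, -87.5]
contact_force: [-0.1, 0.0, -3.4]
gripper_width: 0.0232
```

```bash
python3 -c "
from h import *
go([.5504,-.2556,.0295],-87.5)"
```

```text
t 6.2 pos [ 0.5518 -0.2556  0.0379] rot [-1.798e+02 -6.000e-02 -8.746e+01] F [-0.1  0.  -3.4] w 0.0232 dist 0.0085
[-0.003 -0.001  0.001] [-0.1  1.4  8.4]
```

step_arm([
  [-0.003,0,0,0,1.4,4,-1],
  [0,0,0,0,0,3,-1],
  [0,0,0,0,0,1,-1],
  [0,0,0,0,0,0,-1],
])

```text
time_s: 6.6
tcp_pos: [0.5508, -0.2559, 0.0299]
eef_rot: [-179.9, -0.1, -87.5]
contact_force: [0.9, -0.9, -3.1]
gripper_width: 0.0236
```

```bash
python3 -c "
from h import *
go([.5504,-.2556,.0295],-87.5)
print(r.get_state()['moment'])"
```

```text
t 6.6 pos [ 0.5508 -0.2559  0.0299] rot [-1.7994e+02 -8.0000e-02 -8.7470e+01] F [ 0.9 -0.9 -3.1] w 0.0236 dist 0.0006
[-0.001 -0.001  0.001] [-0.3  0.4  0.4]
[ 0.02626166  0.0209481  -0.04936268]
```

step_arm([
  [0,0,0,0,-4,0,-1],
  [0,0,0,0,-4,0,-1],
  [0,0,0,0,-4,0,-1],
  [0,0,0,0,0,0,-1],
])

```text
time_s: 7.0
tcp_pos: [0.5645, -0.2555, 0.0304]
eef_rot: [-179.9, -0.1, -87.5]
contact_force: [-0.7, -0.1, -4.2]
gripper_width: 0.023
```

```bash
python3 -c "
from h import *
go([.5784,-.2544,.0293],-87.5)
print(r.get_state()['moment'])"
```

```text
t 7.0 pos [ 0.5645 -0.2555  0.0304] rot [-1.7987e+02 -1.0000e-01 -8.7460e+01] F [-0.7 -0.1 -4.2] w 0.023 dist 0.014
[-0.002 -0.002  0.001] [ -0.5 -13.9   1.2]
[-0.01273181 -0.00962235  0.00418548]
```

step_arm([
  [0,0,0,-0.3,-3,0.7,-1],
  [0,0,0,0,-3,0.4,-1],
  [0,0,0,0,-2,0,-1],
  [0,0,0,0,0,0,-1],
])

```text
time_s: 7.4
tcp_pos: [0.5734, -0.2548, 0.0293]
eef_rot: [-179.9, -0.1, -87.4]
contact_force: [0.2, -0.4, -3.3]
gripper_width: 0.0232
```

```bash
python3 -c "
from h import *
go([.5784,-.2544,.0293],-87.5)
print(r.get_state()['moment'])"
```

```text
t 7.4 pos [ 0.5734 -0.2548  0.0293] rot [-1.7987e+02 -1.1000e-01 -8.7440e+01] F [ 0.2 -0.4 -3.3] w 0.0232 dist 0.0051
[-0.002 -0.002  0.001] [-0.1 -5.1 -0. ]
[-0.1453307  -0.03451887  0.06141721]
```

step_arm([
  [0,0,0,0,-2,0,-1],
  [0,0,0,0,-2,0,-1],
  [0,0,0,0,0,0,-1],
])

```text
time_s: 7.7
tcp_pos: [0.5774, -0.2546, 0.0292]
eef_rot: [-179.9, -0.1, -87.4]
contact_force: [-0.5, 0.0, -3.3]
gripper_width: 0.0229
```

```bash
python3 -c "
from h import *
go([.5784,-.2544,.0293],-87.5)
print(r.get_state()['moment'])
im=r.capture('scene');cv2.imwrite('pics/s3.png',cv2.resize(im[170:310,120:270,::-1],None,fx=4,fy=4,interpolation=3))"
```

```text
t 7.7 pos [ 0.5774 -0.2546  0.0292] rot [-1.7989e+02 -1.0000e-01 -8.7450e+01] F [-0.5  0.  -3.3] w 0.0229 dist 0.001
[-0.002 -0.002  0.001] [-0.2 -1.  -0.1]
[-0.05519703  0.01572422 -0.0188031 ]
```

View pics/s3.png

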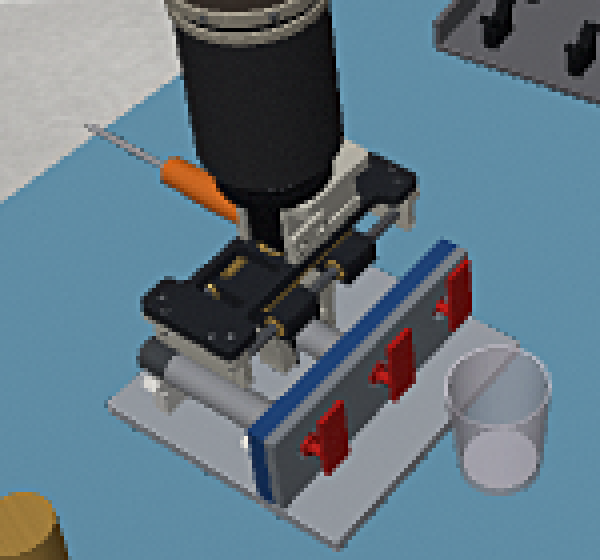

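step_arm([
  [0,0,0,0,-1.5,0,-1],
  [0,0,0,0,-1,0,-1],
  [0,0,0,0,0,0,-1],
])

```text
time_s: 8.05
tcp_pos: [0.5792, -0.2546, 0.029]
eef_rot: [-180.0, -0.1, -87.5]
contact_force: [-0.3, -0.5, -2.7]
gripper_width: 0.0233
```

step_arm([
  [0,0,0,0,-1,0,-1],
  [0,0,0,0,-1,0,-1],
  [0,0,0,0,0,0,-1],
])

```text
time_s: 8.35
tcp_pos: [0.5796, -0.2547, 0.0289]
eef_rot: [179.9, -0.1, -87.5]
contact_force: [0.2, -0.5, -1.7]
gripper_width: 0.0231
```

step_arm([
  [0,0,0,0,-2,0,-1],
  [0,0,0,0,-2,0,-1],
  [0,0,0,0,-2,0,-1],
])

```text
time_s: 8.65
tcp_pos: [0.5797, -0.2547, 0.0288]
eef_rot: [179.3, 0.0, -87.5]
contact_force: [-8.9, -0.5, 4.4]
gripper_width: 0.0232
```

```bash
python3 -c "
from h import *
go([.5784,-.2544,.0293],-87.5)
print(r.get_state()['moment'])
im=r.capture('scene');cv2.imwrite('pics/s4.png',cv2.resize(im[210:310,160:270,::-1],None,fx=6,fy=6,interpolation=3))"
```

```text
t 8.65 pos [ 0.5797 -0.2547  0.0288] rot [179.25   0.   -87.55] F [-8.9 -0.5  4.4] w 0.0232 dist 0.0014
[ 0.013  0.    -0.001] [-0.4  1.3 -0.5]
[-0.25876762  3.0246375   0.07783229]
```

View pics/s4.png

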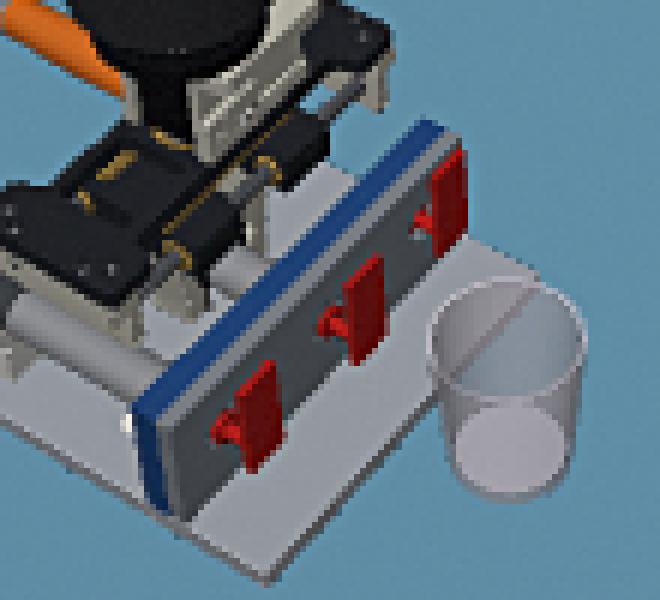

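step_arm([
  [0,0,0,0,0,0,-1],
  [0.008,0,0,0,0,0,-1],
  [0,0,0,0,0,0,0],
  [0,0,0,0,0,0,0],
  [0,0,0,0,0,0,0],
  [0,0,0,0,0,0,0],
])

```text
time_s: 9.3
tcp_pos: [0.5836, -0.2548, 0.0308]
eef_rot: [-179.9, -0.1, -87.5]
contact_force: [-0.0, -0.4, 0.7]
gripper_width: 0.0429
```

```bash
python3 -c "
from h import *
go([.5797,-.2547,.13],-87.5)
im=r.capture('scene');cv2.imwrite('pics/s5.png',cv2.resize(im[210:310,160:270,::-1],None,fx=6,fy=6,interpolation=3))"
```

```text
t 9.3 pos [ 0.5836 -0.2548  0.0308] rot [-1.7985e+02 -9.0000e-02 -8.7480e+01] F [-0.  -0.4  0.7] w 0.0429 dist 0.0993
[-0.001 -0.001  0.   ] [ -0.1   1.2 -33.1]
[-0.001 -0.001  0.   ] [ -0.1   1.2 -33.1]
[-0.001 -0.001  0.   ] [ -0.1   1.3 -33.1]
```

View pics/s5.png

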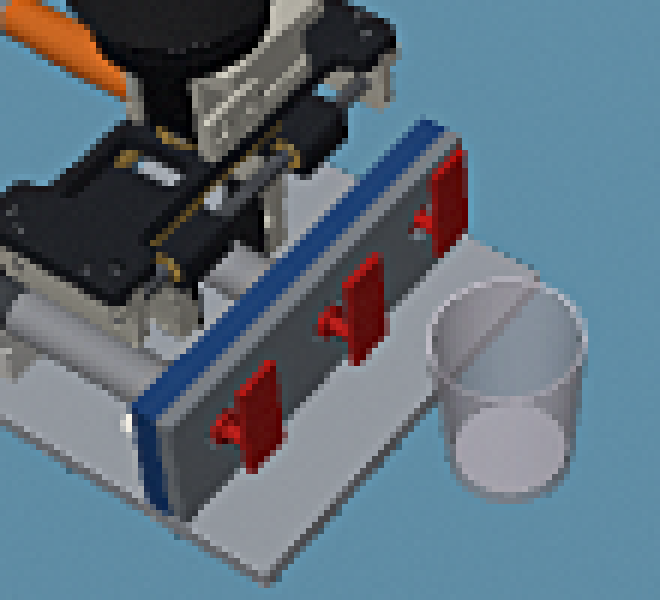

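step_arm([
  [0,0,0,0,0,-8,0.05],
  [0,0,0,0,0,-20,0.05],
  [0,0,0,0,0,-35,0.05],
  [0,0,0,0,0,-40,0.05],
])

```text
time_s: 9.75
tcp_pos: [0.5801, -0.2539, 0.1319]
eef_rot: [179.5, 0.1, -87.5]
contact_force: [0.9, 0.1, -0.1]
gripper_width: 0.0461
```

```bash
python3 -c "
from h import *
go([.4942,.1943,.14],-81.1)
im=r.capture('scene');cv2.imwrite('pics/s6.png',cv2.resize(im[210:310,140:270,::-1],None,fx=6,fy=6,interpolation=3))"
```

```text
t 9.75 pos [ 0.5801 -0.2539  0.1319] rot [ 1.7953e+02  6.0000e-02 -8.7510e+01] F [ 0.9  0.1 -0.1] w 0.0461 dist 0.4564
[ 0.001  0.    -0.01 ] [-41.    6.   -0.6]
[ 0.001  0.    -0.01 ] [-41.1   5.6  -0.7]
[ 0.001  0.    -0.01 ] [-41.2   5.2  -0.7]
[ 0.001  0.    -0.01 ] [-41.2   4.8  -0.7]
[ 0.001  0.    -0.01 ] [-41.3   4.4  -0.7]
[ 0.001  0.    -0.01 ] [-41.3   3.9  -0.7]
[ 0.001  0.    -0.01 ] [-41.3   3.5  -0.7]
[ 0.001  0.    -0.01 ] [-41.4   3.1  -0.7]
[ 0.001  0.    -0.01 ] [-41.4   2.7  -0.7]
[ 0.001  0.    -0.01 ] [-41.4   2.3  -0.7]
[ 0.001  0.    -0.01 ] [-41.4   1.8  -0.7]
```

View pics/s6.png

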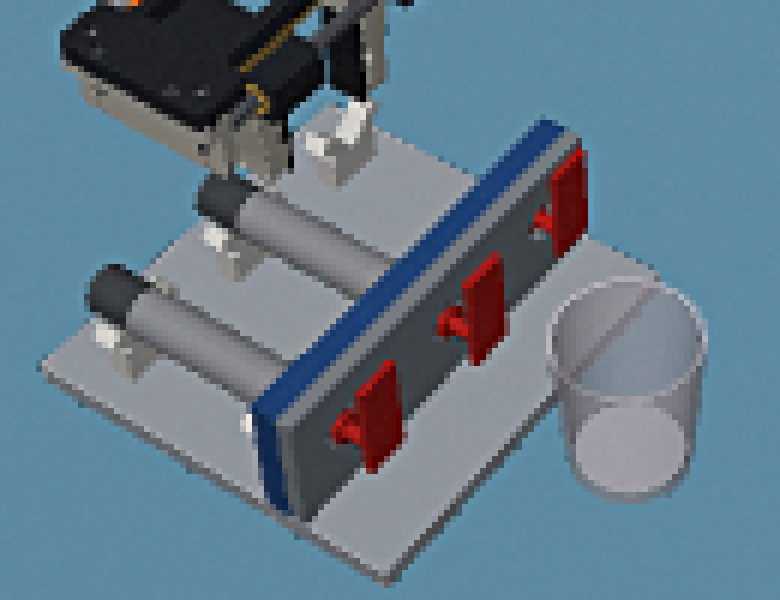

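step_arm([
  [0,0,-0.01,-30,6,0,0.1],
  [0,0,-0.01,-41,5.5,0,0.1],
  [0,0,-0.01,-41,5,0,0.1],
  [0,0,-0.01,-41,5,0,0.1],
  [0,0,-0.01,-41,4.5,0,0.1],
  [0,0,-0.01,-41,4,0,0.1],
  [0,0,-0.01,-41,3.5,0,0.1],
  [0,0,-0.01,-41,3,0,0.1],
  [0,0,-0.01,-41,3,0,0.1],
  [0,0,-0.01,-41,2,0,0.1],
])

```text
time_s: 10.8
tcp_pos: [0.5089, 0.1483, 0.1492]
eef_rot: [-178.8, -0.2, -81.9]
contact_force: [1.4, 0.2, 0.5]
gripper_width: 0.0478
```

```bash
python3 -c "
from h import *
go([.4942,.1943,.13],-81.1)"
```

```text
t 10.8 pos [0.5089 0.1483 0.1492] rot [-178.75   -0.24  -81.85] F [1.4 0.2 0.5] w 0.0478 dist 0.0519
[-0.011 -0.002 -0.007] [-23.8   4.2   9.4]
[-0.011 -0.002 -0.007] [-23.8   4.    9.5]
```

step_arm([
  [-0.011,-0.002,-0.007,-24,4,9,0.1],
  [-0.011,-0.002,-0.007,-15,4,9,0.1],
  [0,0,0,0,0,0,0.1],
  [0,0,0,0,0,0,0.1],
])

```text
time_s: 11.2
tcp_pos: [0.495, 0.1922, 0.1324]
eef_rot: [-179.8, 0.1, -80.6]
contact_force: [-0.4, -0.4, -0.2]
gripper_width: 0.0485
```

```bash
python3 -c "
from h import *
go([.4942,.1943,.08],-81.1)"
```

```text
t 11.2 pos [0.495  0.1922 0.1324] rot [-1.7983e+02  1.0000e-01 -8.0610e+01] F [-0.4 -0.4 -0.2] w 0.0485 dist 0.0524
[-0.001  0.001  0.004] [-1.   0.3 26.2]
[-0.001  0.001  0.004] [-1.1  0.3 26.2]
```

step_arm([
  [0,0,0.008,-2,0.6,20,0.1],
  [0,0,0,0,0,25,0.1],
  [0,0,0,0,0,20,0.1],
  [0,0,0,0,0,6,0.1],
  [0,0,0,0,0,0,0.1],
])

```text
time_s: 11.7
tcp_pos: [0.4972, 0.1902, 0.0617]
eef_rot: [-179.6, 0.2, -81.4]
contact_force: [-0.9, 0.4, 0.3]
gripper_width: 0.0482
```

```bash
python3 -c "
from h import *
go([.4942,.1943,.025],-81.1)"
```

```text
t 11.7 pos [0.4972 0.1902 0.0617] rot [-1.7961e+02  1.7000e-01 -8.1410e+01] F [-0.9  0.4  0.3] w 0.0482 dist 0.037
[-0.007  0.003 -0.005] [-4.4  2.6 36.7]
```

step_arm([
  [-0.007,0.003,-0.005,-4.4,2.6,3,0.1],
  [0,0,0,0,0,10,0.1],
  [0,0,0,0,0,10,0.1],
  [0,0,0,0,0,0,0.1],
])

```text
time_s: 12.1
tcp_pos: [0.4955, 0.1947, 0.0397]
eef_rot: [-179.8, 0.1, -81.2]
contact_force: [0.0, -0.1, 0.4]
gripper_width: 0.0481
```

```bash
python3 -c "
from h import *
go([.4942,.1943,.025],-81.1)"
```

```text
t 12.1 pos [0.4955 0.1947 0.0397] rot [-1.7982e+02  1.1000e-01 -8.1160e+01] F [ 0.  -0.1  0.4] w 0.0481 dist 0.0147
[-0.003  0.002 -0.001] [ 0.2  1.4 14.7]
```

step_arm([
  [-0.003,0,0,0,1.4,8,0.1],
  [0,0,0,0,0,6.5,0.1],
  [0,0,0,0,0,0,0.1],
  [0,0,0,0,0,0,0.1],
])

```text
time_s: 12.5
tcp_pos: [0.494, 0.1946, 0.0238]
eef_rot: [180.0, 0.1, -81.1]
contact_force: [0.5, -0.5, 0.3]
gripper_width: 0.0479
```

```bash
python3 -c "
from h import *
go([.4942,.1943,.025],-81.1)"
```

```text
t 12.5 pos [0.494  0.1946 0.0238] rot [ 1.7998e+02  9.0000e-02 -8.1130e+01] F [ 0.5 -0.5  0.3] w 0.0479 dist 0.0013
[ 0.     0.002 -0.001] [ 0.3 -0.2 -1.2]
```

step_arm([
  [0,0,0,0,0,-1.2,0.1],
  [0,0,0,0,0,0,-1],
  [0,0,0,0,0,0,-1],
  [0,0,0,0,0,0,-1],
  [0,0,0,0,0,0,-1],
  [0,0,0,0,0,0,-1],
])

```text
time_s: 13.1
tcp_pos: [0.4945, 0.1946, 0.0259]
eef_rot: [-180.0, 0.1, -81.1]
contact_force: [0.7, 0.1, -1.7]
gripper_width: 0.0232
```

step_arm([
  [0,0,0,0,0,-10,-1],
  [0,0,0,0,0,-30,-1],
  [0,0,0,0,0,-30,-1],
  [0,0,0,0,0,-25,-1],
  [0,0,0,0,0,-5,-1],
])

```text
time_s: 13.6
tcp_pos: [0.4922, 0.1931, 0.129]
eef_rot: [179.7, -0.0, -81.2]
contact_force: [0.7, 0.3, -3.0]
gripper_width: 0.0232
```

```bash
python3 -c "
from h import *
t=np.radians(2.5);X=np.array([np.cos(t),np.sin(t)])
h=np.array([.5797,-.2547])+.072*np.array([-X[1],X[0]])
print(h,h-.029*X)
go([*(h-.029*X),.125],-87.5)"
```

```text
[ 0.5765594  -0.18276853] [ 0.54758701 -0.18403349]
t 13.6 pos [0.4922 0.1931 0.129 ] rot [ 1.797e+02 -4.000e-02 -8.118e+01] F [ 0.7  0.3 -3. ] w 0.0232 dist 0.3812
[ 0.001 -0.     0.012] [42.3  0.3  0.5]
[ 0.001 -0.     0.012] [42.3 -0.2  0.5]
[ 0.001 -0.     0.012] [42.3 -0.7  0.5]
[ 0.001 -0.     0.012] [42.3 -1.2  0.5]
[ 0.001 -0.     0.012] [42.3 -1.7  0.5]
[ 0.001 -0.     0.012] [42.3 -2.2  0.5]
[ 0.001 -0.     0.012] [42.3 -2.8  0.4]
[ 0.001 -0.     0.012] [42.2 -3.3  0.4]
[ 0.001 -0.     0.012] [42.2 -3.8  0.4]
```

step_arm([
  [0,0,0.012,30,0,0,-1],
  [0,0,0.012,42,0,0,-1],
  [0,0,0.012,42,-0.7,0,-1],
  [0,0,0.012,42,-1.2,0,-1],
  [0,0,0.012,42,-1.7,0,-1],
  [0,0,0.012,42,-2.2,0,-1],
  [0,0,0.012,42,-2.8,0,-1],
  [0,0,0.012,42,-3.3,0,-1],
  [0,0,0.012,28,-4,0,-1],
  [0,0,0,0,0,0,-1],
])

```text
time_s: 14.6
tcp_pos: [0.5428, -0.1661, 0.1249]
eef_rot: [179.5, 0.2, -87.4]
contact_force: [-0.2, -0.0, -2.5]
gripper_width: 0.0229
```

```bash
python3 -c "
from h import *
go([.5476,-.184,.12],-87.5)"
```

```text
t 14.6 pos [ 0.5428 -0.1661  0.1249] rot [179.46   0.22 -87.44] F [-0.2 -0.  -2.5] w 0.0229 dist 0.0192
[0.009 0.004 0.001] [18.1 -4.   4.8]
```

step_arm([
  [0.009,0.004,0,16,-4,0,-1],
  [0,0,0,0,0,0,-1],
  [0,0,0,0,0,0,-1],
])

```text
time_s: 14.9
tcp_pos: [0.5454, -0.1825, 0.1222]
eef_rot: [179.7, 0.1, -87.6]
contact_force: [-0.4, 0.4, -3.1]
gripper_width: 0.023
```

```bash
python3 -c "
from h import *
go([.5476,-.184,.06],-87.5)"
```

```text
t 14.9 pos [ 0.5454 -0.1825  0.1222] rot [ 1.7973e+02  8.0000e-02 -8.7630e+01] F [-0.4  0.4 -3.1] w 0.023 dist 0.0623
[ 0.002  0.001 -0.001] [ 0.9 -1.2 31.1]
[ 0.002  0.001 -0.001] [ 0.8 -1.1 31.1]
```

step_arm([
  [0,0,0,2,-2,15,-1],
  [0,0,0,0,0,20,-1],
  [0,0,0,0,0,20,-1],
  [0,0,0,0,0,5,-1],
  [0,0,0,0,0,0,-1],
])

```text
time_s: 15.4
tcp_pos: [0.5468, -0.18, 0.0608]
eef_rot: [179.7, 0.1, -87.4]
contact_force: [-0.0, -0.5, -2.6]
gripper_width: 0.0232
```

```bash
python3 -c "
from h import *
go([.5476,-.184,.030],-87.5)"
```

```text
t 15.4 pos [ 0.5468 -0.18    0.0608] rot [ 1.7973e+02  1.4000e-01 -8.7420e+01] F [-0.  -0.5 -2.6] w 0.0232 dist 0.0311
[0.005 0.002 0.001] [ 4.1 -0.8 30.8]
```

step_arm([
  [0.005,0.002,0.001,4.1,-0.8,8,-1],
  [0,0,0,0,0,10,-1],
  [0,0,0,0,0,4,-1],
  [0,0,0,0,0,0,-1],
])

```text
time_s: 15.8
tcp_pos: [0.5492, -0.1836, 0.0392]
eef_rot: [-179.8, 0.0, -87.4]
contact_force: [-0.3, -0.0, -2.9]
gripper_width: 0.023
```

```bash
python3 -c "
from h import *
go([.5476,-.184,.030],-87.5)"
```

```text
t 15.8 pos [ 0.5492 -0.1836  0.0392] rot [-179.78    0.    -87.4 ] F [-0.3 -0.  -2.9] w 0.023 dist 0.0093
[-0.004  0.     0.002] [0.3 1.7 9.2]
```

step_arm([
  [-0.004,0,0.002,0.3,1.5,4,-1],
  [0,0,0,0,0,3,-1],
  [0,0,0,0,0,1,-1],
  [0,0,0,0,0,0,-1],
])

```text
time_s: 16.2
tcp_pos: [0.5481, -0.1843, 0.0311]
eef_rot: [-180.0, -0.0, -87.5]
contact_force: [0.2, -0.1, -2.5]
gripper_width: 0.0232
```

```bash
python3 -c "
from h import *
go([.5476,-.184,.030],-87.5)"
```

```text
t 16.2 pos [ 0.5481 -0.1843  0.0311] rot [-1.7998e+02 -1.0000e-02 -8.7540e+01] F [ 0.2 -0.1 -2.5] w 0.0232 dist 0.0012
[-0.    -0.    -0.001] [-0.3  0.5  1.1]
```

step_arm([
  [0,0,0,0,-4,0.5,-1],
  [0,0,0,0,-4,0,-1],
  [0,0,0,0,-4,0,-1],
  [0,0,0,0,0,0,-1],
])

```text
time_s: 16.6
tcp_pos: [0.5619, -0.1838, 0.0311]
eef_rot: [-179.9, -0.0, -87.5]
contact_force: [-0.8, -0.9, -2.8]
gripper_width: 0.0228
```

```bash
python3 -c "
from h import *
go([.5766,-.1828,.030],-87.5)"
```

```text
t 16.6 pos [ 0.5619 -0.1838  0.0311] rot [-1.799e+02 -2.000e-02 -8.753e+01] F [-0.8 -0.9 -2.8] w 0.0228 dist 0.0148
[-0.002 -0.    -0.001] [ -0.3 -14.7   1.1]
```

step_arm([
  [0,0,0,-0.3,-3,0.7,-1],
  [0,0,0,0,-3,0.4,-1],
  [0,0,0,0,-3,0,-1],
  [0,0,0,0,-2,0,-1],
  [0,0,0,0,0,0,-1],
])

```text
time_s: 17.1
tcp_pos: [0.5733, -0.1829, 0.0299]
eef_rot: [-180.0, -0.0, -87.5]
contact_force: [-0.7, -0.0, -1.7]
gripper_width: 0.0234
```

```bash
python3 -c "
from h import *
go([.5766,-.1828,.030],-87.5)"
```

```text
t 17.1 pos [ 0.5733 -0.1829  0.0299] rot [-1.7998e+02 -2.0000e-02 -8.7550e+01] F [-0.7 -0.  -1.7] w 0.0234 dist 0.0033
[-0.    -0.    -0.001] [ 0.  -3.3 -0.1]
```

step_arm([
  [0,0,0,0,-2,0,-1],
  [0,0,0,0,-2,0,-1],
  [0,0,0,0,-1.5,0,-1],
  [0,0,0,0,0,0,-1],
])

```text
time_s: 17.5
tcp_pos: [0.5787, -0.1827, 0.03]
eef_rot: [180.0, -0.0, -87.5]
contact_force: [-0.8, -0.1, -1.8]
gripper_width: 0.023
```

step_arm([
  [0,0,0,0,-2,0,-1],
  [0,0,0,0,-2,0,-1],
  [0,0,0,0,-2,0,-1],
])

```text
time_s: 17.8
tcp_pos: [0.5789, -0.1827, 0.0298]
eef_rot: [179.4, 0.0, -87.6]
contact_force: [-8.1, 1.2, 5.9]
gripper_width: 0.0229
```

```bash
python3 -c "
from h import *
go([.5766,-.1828,.030],-87.5)
im=r.capture('scene');cv2.imwrite('pics/s7.png',cv2.resize(im[210:310,140:270,::-1],None,fx=6,fy=6,interpolation=3))"
```

```text
t 17.8 pos [ 0.5789 -0.1827  0.0298] rot [ 1.7937e+02  3.0000e-02 -8.7610e+01] F [-8.1  1.2  5.9] w 0.0229 dist 0.0023
[ 0.011  0.001 -0.002] [ 0.   2.3 -0.1]
```

View pics/s7.png

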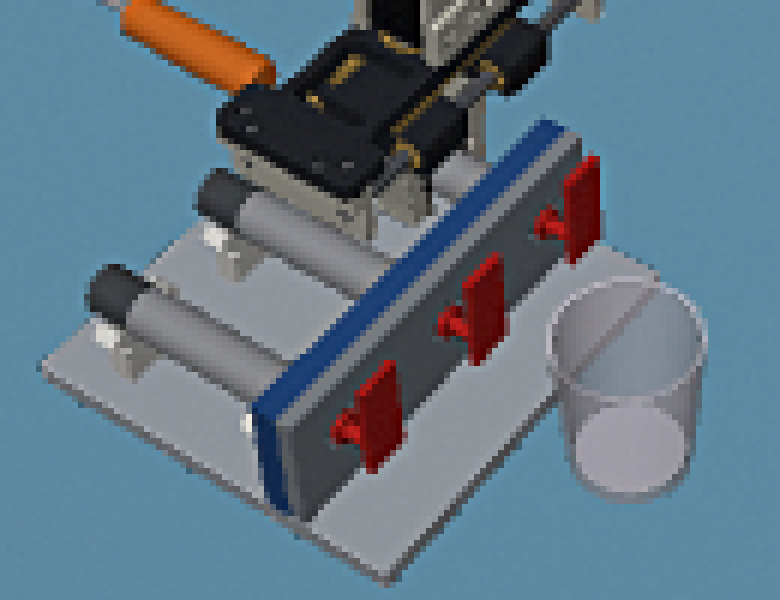

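Flag 1 has moved out (its left edge from ~552 to ~567 px), matching the others. Release and lift.

step_arm([
  [0,0,0,0,0,0,-1],
  [0.008,0,0,0,0,0,-1],
  [0,0,0,0,0,0,0],
  [0,0,0,0,0,0,0],
  [0,0,0,0,0,0,0],
  [0,0,0,0,0,0,0],
])

```text
time_s: 18.45
tcp_pos: [0.5814, -0.1828, 0.0311]
eef_rot: [-179.9, -0.0, -87.6]
contact_force: [0.8, 0.3, -0.5]
gripper_width: 0.043
```

step_arm([
  [0,0,0,0,0,-8,0.05],
  [0,0,0,0,0,-20,0.05],
  [0,0,0,0,0,-35,0.05],
  [0,0,0,0,0,-40,0.05],
  [0,0,0,-40,20,-10,0.05],
  [0,0,0,-40,20,0,0.05],
  [0,0,0,-40,10,0,0.05],
  [0,0,0,-40,0,0,0.05],
  [0,0,0,0,0,0,0.05],
  [0,0,0,0,0,0,0.05],
])

```text
time_s: 19.45
tcp_pos: [0.5252, -0.0205, 0.1551]
eef_rot: [-179.4, 0.1, -87.6]
contact_force: [-0.9, -0.2, -0.1]
gripper_width: 0.046
```

```bash
python3 -c "
from h import *
go([.5766,-.1828,.030],-87.5)
im=r.capture('scene');cv2.imwrite('pics/s8.png',cv2.resize(im[210:310,140:270,::-1],None,fx=6,fy=6,interpolation=3))
im=r.capture('top');cv2.imwrite('pics/t8.png',cv2.resize(im[135:230,290:385,::-1],None,fx=6,fy=6,interpolation=3))"
```

```text
t 19.45 pos [ 0.5252 -0.0205  0.1551] rot [-1.7941e+02  6.0000e-02 -8.7610e+01] F [-0.9 -0.2 -0.1] w 0.046 dist 0.2112
[-0.002  0.    -0.   ] [32.9 -8.7 25.1]
[-0.002  0.    -0.   ] [32.9 -8.7 25.1]
[-0.002  0.    -0.   ] [32.9 -8.7 25. ]
[-0.002  0.    -0.   ] [32.9 -8.8 25. ]
[-0.002  0.    -0.   ] [32.9 -8.8 25. ]
```

View pics/s8.png

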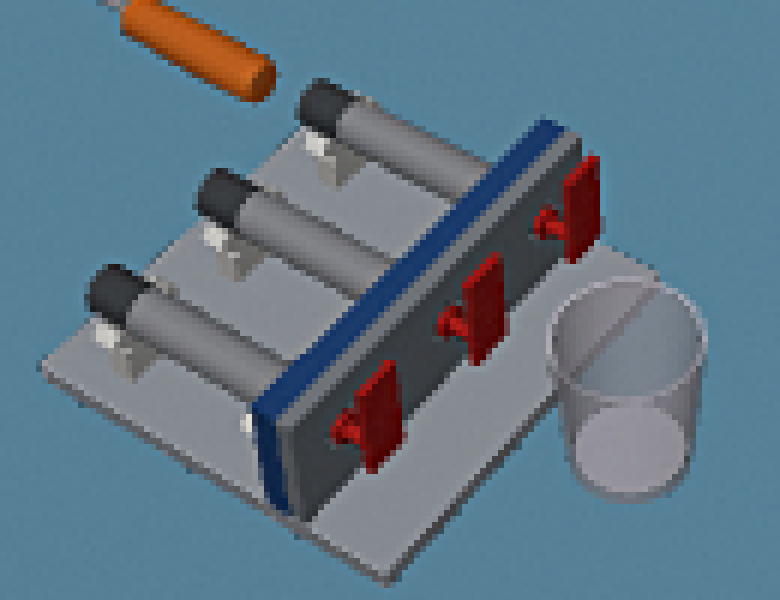

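View pics/t8.png

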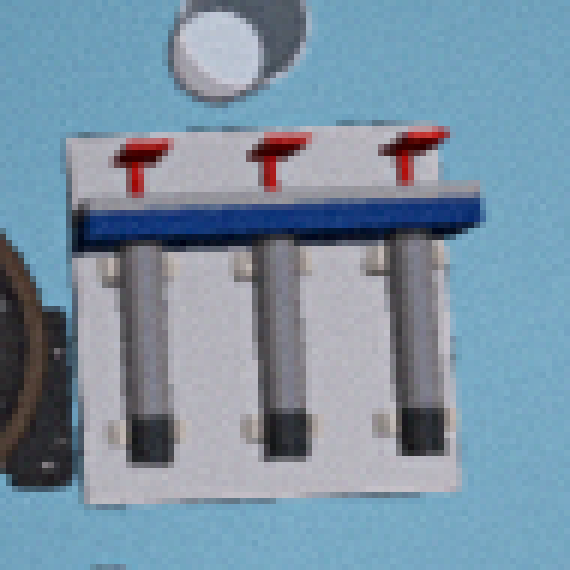

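```bash
python3 -c "
from plant import r
print(r.get_state()['qd'].round(2)); print(r.close_job())"
```

```text
[-1.1   0.65 -0.03 -0.08  0.09  0.13]
the job is handed in; nothing more can be done
None
```

I filled both empty slots and handed the job in at about 19.5 s of the 61 s allowed. The hand-in gives no verdict, so success rests on my own checks below.

- **What I did:** I moved the tray shaft at the lowest y (nearest the rack) to slot 2 and the middle tray shaft to slot 1. The pictures showed both chamfered ends already pointing towards the bores. The insertions agreed, so neither shaft had to be turned.
- **Feel in the bore:** Both shafts ran freely past the depth where a square end would stop. They came to rest 1–4 mm beyond my picture-based estimate of home, with about 8–9 N pushing back.
- **Final pictures:** Flags 1 and 2 are out as far as flag 3, and all three shafts line up. The shaft already racked shows no visible shift. The beaker, the only bystander fully in the last close-ups, also shows none; I did not picture the other bystanders again. The gripper is clear of everything.
- **Not measured:** I judged the flag travel from the pictures rather than reading it as a joint value. The contact-force reading stayed near zero when the first shaft began to stop, and rose only when I pushed further. No check failed.

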